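# Back off a hold-down nut two turns and shift the work to its end stop

## Task

The carved wooden blank is clamped in the carving fixture and has to move along for its next rosette. With a fingertip on the knurled rim of the brass nut, roll the nut anticlockwise (seen from above) two full turns so that the clamp bar lifts off, then push the blank along the fence until its end is against the brass face of the end stop, flat on the bed and still along the fence. Pinch and lift nothing, do not shift the blank before the nut has its two turns, leave the nut at two turns, and leave the other things on the bench where they are.

Things in the scene. Friction and masses are not known exactly. Their poses are not given: they have to be found in the camera images.
- fixture: Carving fixture, fixed: plywood board 190 x 380 x 18 mm (its x, y, z), origin at the centre of its underside on the bench, z up, x roughly away from the robot (yaw -0.25 to 0.12 rad). Its top, the bed, is 18 mm up. A dark hardwood fence 20 mm wide, 16 mm high runs along the far edge, working face at x = +70 mm. A threaded stud 12 mm thick stands at x = -25 mm, y = 0, its top 90 mm up.
- bar_toe (a point): Middle of the lower edge of the clamp bar's toe, which lies on the blank and at the start holds it fast against pushes of over 30 N. The bar is dark steel, 118 x 24 x 10 mm, along the fixture's x axis from x = -88 to +30 mm with the stud through it; its top is 48 mm above the bench while tight. A guide pin through its heel (x = -74 mm, top 54 mm up) keeps it from swinging.
- clamp_nut (a joint): Turn of the brass nut on its stud, rad: 0 to 0.3 at the start (tight), growing anticlockwise seen from above; two full turns are 12.57 more. Nut and bar rise together 3 mm a turn; the bar is off the blank after a quarter turn. Thread ends at 18.85. It stays where it is left. Turning takes 0.03 N m (1.5 N along the rim): a fingertip pressed on the rim with 5 to 10 N carries it round.
- nut_top (a point): Centre of the flat top of the brass nut, on the stud's axis (the stud stands out of it). The knurled rim is an upright cylinder 44 mm in diameter, 14 mm high, from this height down; under it a plain hub 20 mm in diameter, 8 mm high, stands on the bar. 70.5 mm above the bench at the start, 6 mm more after two turns. Nothing within 100 mm of the nut is higher than the bar and its pin.
- nut_mark (a point): Red paint mark on the nut's top, 17 mm from its axis, turning with the nut; at the start it points within 0.3 rad of the white line on the bar's toe end (the fixture's +x).
- rail_blank: The work: a pale lime-wood blank 70 x 180 x 20 mm (x, y, z), 0.16 kg, loose, origin at the centre of its underside, lying on the bed with its long side along the fence (within 1 mm at the start). A carved rosette is at its end towards the stop (-y), a pencilled one at the other end (+y). It slides on the bed with friction of about 0.6.
- front_end (a point): Middle of the blank's end face that is to meet the stop (its -y end), 10 mm above the bed.
- push_end (a point): Middle of the blank's other end face (+y end), 10 mm above the bed: the face to push on.
- stop_face (a point): Middle of the brass face of the end stop, 10 mm above the bed; the stop is a dark wooden block 60 x 30 x 24 mm with two black screws on top, fixed to the bed beside the fence. The frame's axes are the fixture's: the face looks to +y, towards the blank, which starts 30 to 100 mm away from it.
- birch_slice: Bystander: bark-edged slice of birch, 107 x 111 x 26 mm, lying flat. Origin at the centre of its underside.
- spoon_blank_1: Bystander: pale wooden spoon blank, 50 x 291 x 22 mm. Origin at the centre of its underside.
- spoon_blank_2: Bystander: pale wooden spoon blank, 51 x 300 x 22 mm. Origin at the centre of its underside.
- tape_measure: Bystander: black tape measure, 48 x 85 x 40 mm. Origin at the centre of its underside.
- sanding_block: Bystander: wooden sanding block, 56 x 100 x 28 mm. Origin at the centre of its underside.
- block_plane: Bystander: small block plane, 50 x 150 x 62 mm. Origin at the centre of its underside.
- pencil: Bystander: yellow pencil stub, 7 x 74 x 6 mm. Origin at the centre of its underside.

How it is judged:
On the way, in this order (a step that is already met when the one before it is completed fails the run):
1. the nut is backed off two full turns while the blank still lies where it was clamped (value of joint clamp_nut between 11.3 and 14.45 rad and distance of rail_blank from where it was at the start of the episode below 0.012 m), for 0.2 s.
2. the blank's end is against the end stop, the nut still at two turns (y of front_end in the frame of stop_face below 0.004 m and x of rail_blank in the frame of fixture above 0.0305 m and z of rail_blank in the frame of fixture below 0.021 m and angle between the y axis of rail_blank and the y axis of fixture, either way round below 0.06 rad and value of joint clamp_nut between 11.3 and 14.45 rad), for 0.2 s.
At the end, for the whole second after the job is handed in: The nut stands at two turns (joint between 11.3 and 14.45 rad, that is 1.8 to 2.3 turns); the blank's end is within 4 mm of the stop's face, the blank is flat on the bed (within 3 mm), within about 4 mm of the fence and within 0.06 rad of its direction; all at rest (all of step 2 and linear speed of rail_blank below 0.01 m/s and velocity of joint clamp_nut below 0.1 rad/s); the robot touches nothing.
It fails at once if the blank is shifted more than 12 mm before the nut has been backed off (distance of rail_blank from where it was at the start of the episode above 0.012 m and value of joint clamp_nut below 11 rad).
It fails at once if the nut is run far past two turns, towards the end of its thread (over 2.5 turns) (value of joint clamp_nut above 15.7 rad).
It fails at once if the nut is pinched between the fingers (horizontal distance between the grasp point and nut_top below 0.012 m and contact force between the fingers and clamp_nut above 1 N).
It fails at once if the blank is pinched between the fingers or lifted off the bed (z of rail_blank in the frame of fixture above 0.028 m or (contact force between the fingers and rail_blank above 1 N and x of the grasp point in the frame of rail_blank between -0.03 and 0.03 m and y of the grasp point in the frame of rail_blank between -0.085 and 0.085 m and z of the grasp point in the frame of rail_blank below 0.034 m)).
It fails at once if another thing on the bench is moved by more than 30 mm (distance of any of birch_slice, spoon_blank_1, spoon_blank_2, tape_measure, sanding_block, block_plane, pencil from where it was at the start of the episode above 0.03 m).
It also fails if it takes over 53 s, if anything falls off the work surface, if the arm or the gripper's body presses on something with over 40 N, if the wrist force passes 120 N, or if a joint passes its speed limit or range.

## Robot

A 6-joint arm with a two-finger parallel gripper is mounted at the origin on a cart in front of the work surface, level with it; the furniture and walls round the work are solid. World frame = base frame: x ahead of the robot, y to its left, z up, the work surface at z = 0. Lengths are in m, angles in rad, forces in N, time in s.
With the tool pointing down it reaches from about 0.25 to 0.775 m from the base axis. Payload 4 kg.
Tool frame: the origin (TCP) lies at the centre of the arm's flange, where the gripper is bolted on; the fingertips stand ahead of it and the grasp point (between the pads) lies 180 mm ahead of it (robot.tcp_to_tips is the z of the fingertips in the tool frame, in m); z points along the fingers, y is the direction in which the jaws open and shut (so a half turn about z gives the same grasp; the last joint's range is limited). The gripper opens to 94 mm and grips with 3 to 60 N. Pads are 16 mm wide; open, the fingers measure 119 mm over their backs; the gripper's body (75 mm by 177 mm) begins 78 mm behind the grasp point.
Start: joints at [-1.322, 0.087, 1.371, -0, 1.684, -0.103], TCP at [0.19, -0.516, 0.405] pointing down, gripper open.
Joint ranges: [-3.1, 3.1], [-0.76, 2.03], [0.27, 2.55], [-1.08, 4.22], [0.17, 2.65], [-2.57, 2.57]. Speed limits (rad/s): [2.79, 2.79, 3.14, 3.14, 3.14, 3.14].

## Interface

Orientations are given as [roll, pitch, yaw] about the fixed x, y, z axes, in that order (R = Rz(yaw) Ry(pitch) Rx(roll)).
In Python, from bench import robot gives the robot as it stands.
- The arm moves only by the tool move_arm, never from a script. Its argument "increments" is a list that holds one entry, the list of rows, each a list of 7 numbers: the opening, from 0 (shut) to 1 (fully open), then the shift along the tool's x, y, z as a fraction of full scale, then the turn, a rotation vector about the tool's x, y, z as a fraction of full scale. In form: [[[jaw, dx, dy, dz, rx, ry, rz], ...]]. A call has 1 to 8 rows; each row is the pose to reach, as a shift and turn from the pose commanded when the call began, along the tool's axes at that moment; what a row does not reach only later rows make up. Full scale, the value 1, is 0.1 m for a shift and pi/2 rad for a turn. A row lasts 1/12 s, in which the tool goes at most 41.7 mm and 7.16 degrees, less where a joint would pass 70% of its speed; a pose out of reach is approached as far as the arm can. A call with a number of a shift or a turn outside -1 to 1 is refused whole. A call with a gripper value outside its range is refused whole. The fingers move at their own pace and stop on an object; the grip force is fixed at half the most. Time passes only in rows, so rows that repeat a pose let the fingers close. It gives the time, the measured TCP pose, the force and the opening at its end, in the units of the state.
- robot.get_obs(): the state, without advancing time (a new reading comes with each control period).
- robot.snapshot(name): name is "side" or "top" or "wrist"; returns (picture, depth): 400x640x3 uint8, red, green, blue; 400x640 float32, m along the optical axis (not along the pixel's ray), 0 where there is no reading.
- robot.camera_params(name): a dict with "mtx" (3x3 intrinsics, pixels), "R" (3x3) and "t" (3): a world point X has camera coordinates R X + t. Camera axes: x right, y down, z forward; pixel columns grow to the right and rows downward; lengths in m; the calibration is good to about 2 mm. A picture is of the moment at which its call begins: read the wrist's pose just before it. camera_params takes no time and is no camera call; for the wrist camera it gives the pose at the moment of the call.
- robot.close_job(): hands the job in, once; it reports no verdict.
The state is a dict: "time": time; "joint_positions": joint angles; "qvel": joint speeds; "joint_torque": joint torques, N m; "tool_pos": TCP position; "ee_rot": TCP orientation; "wrist_force": force on the tool from outside, world axes, zero at the start; "wrist_torque": the same for the moment, N m; "width": finger opening in m.
Only numpy, scipy, OpenCV 4.12 (cv2) and the standard library are available. Lean on these libraries where they do the work, as an engineer would, in place of code of your own. Each camera call takes 0.05 s, during which the arm holds its last target.

## Working session

There is one attempt and no reset: what is moved stays moved. The work goes in short steps, Python scripts to look and compute and a tool call to move; the robot and the scene stay as the last step left them, time stands still between calls to the robot, and variables do not carry over. Pictures are saved under pics/ and viewed, and the job is handed in when it is done.

Besides the shell and the picture viewer there is one more tool, called in YAML: its name, and indented under it one key for each argument. move_arm: Moves the arm, as the interface text tells. Its arguments: {"type":"object","properties":{"increments":{"type":"array","items":{"type":"array","items":{"type":"array","items":{"type":"number","minimum":-1,"maximum":1}}}}},"required":["increments"]}

```bash
ls; mkdir -p pics; python3 - <<'E'
from bench import robot
import cv2,numpy as np
print(robot.get_obs()); print(robot.tcp_to_tips)
for n in ["top","side"]:
    im,d=robot.snapshot(n); cv2.imwrite(f"pics/{n}0.png",im[:,:,::-1]); np.savez(f"pics/{n}0.npz",im=im,d=d)
    print(n,robot.camera_params(n))
E
```

```text
pics
{'time': 0.0, 'joint_positions': array([-1.32209242e+00,  8.79735997e-02,  1.37223530e+00,  1.13170118e-06,
        1.68359306e+00, -1.03092814e-01]), 'qvel': array([-5.09679272e-05, -2.20847553e-04,  7.14257665e-04,  8.24608969e-04,
       -1.55424690e-03,  6.56012575e-04]), 'joint_torque': array([-2.34961226e-04, -3.40185463e+01, -3.02427077e+01,  7.16696517e-02,
        3.30144411e-02, -1.67473645e-04]), 'tool_pos': array([ 0.1894955 , -0.51621386,  0.40350314]), 'ee_rot': array([-3.13939519e+00, -2.28479379e-04,  3.51796600e-01]), 'wrist_force': array([ 1.26265252, -1.38905242,  0.55579488]), 'wrist_torque': array([ 0.03273469, -0.04877104, -0.06751876]), 'width': 0.0938814361992143}
0.1992
top {'mtx': array([[370.36504656,   0.        , 320.3387171 ],
       [  0.        , 370.36504656, 197.83539732],
       [  0.        ,   0.        ,   1.        ]]), 'R': array([[ 0.01805653, -0.99983624, -0.00120967],
       [-0.99801684, -0.01795067, -0.06033379],
       [ 0.0603022 ,  0.00229669, -0.99817752]]), 't': array([-0.11483266,  0.52561099,  1.20767281])}
side {'mtx': array([[505.86076139,   0.        , 312.31096393],
       [  0.        , 505.86076139, 203.52323135],
       [  0.        ,   0.        ,   1.        ]]), 'R': array([[ 0.82373501, -0.56680824,  0.01374955],
       [-0.3649622 , -0.5486414 , -0.7521936 ],
       [ 0.4338931 ,  0.61459014, -0.65879871]]), 't': array([-0.47558095,  0.21455515,  1.80131902])}
```

View pics/top0.png

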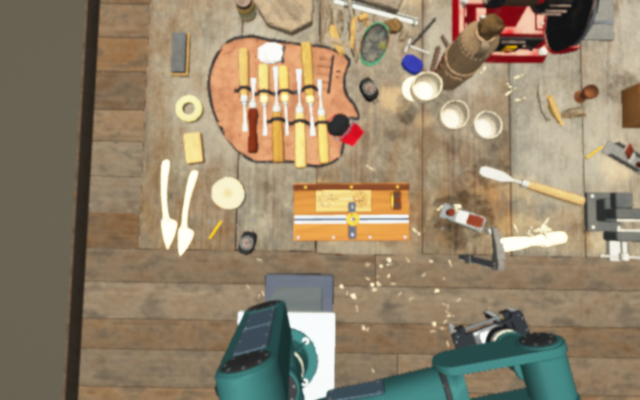

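View pics/side0.png

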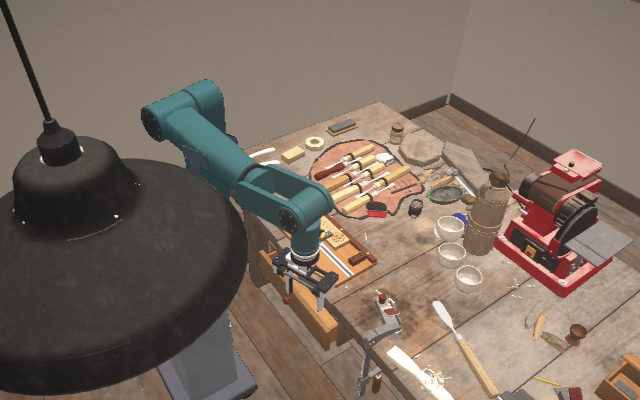

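```bash
cat > h.py <<'E'
import numpy as np,cv2
from bench import robot
def cam(n): 
    p=robot.camera_params(n); return p["mtx"],p["R"],p["t"]
def ray(P,uv,z):
    K,R,t=P; d=R.T@np.linalg.inv(K)@np.array([uv[0],uv[1],1.]); c=-R.T@t
    return c+d*(z-c[2])/d[2]
def proj(P,X):
    K,R,t=P; q=K@(R@np.array(X)+t); return q[:2]/q[2]
def tri(Ps,uvs):
    A=[];b=[]
    for (K,R,t),uv in zip(Ps,uvs):
        d=R.T@np.linalg.inv(K)@np.array([uv[0],uv[1],1.]); d/=np.linalg.norm(d); c=-R.T@t
        M=np.eye(3)-np.outer(d,d); A.append(M); b.append(M@c)
    A=np.vstack(A);b=np.hstack(b); x=np.linalg.lstsq(A,b,rcond=None)[0]; return x,np.abs(A@x-b).max()
E
python3 - <<'E'
from h import *
im=np.load("pics/top0.npz")["im"]
c=im[170:255,270:430]; cv2.imwrite("pics/c0.png",cv2.resize(c,None,fx=5,fy=5,interpolation=cv2.INTER_CUBIC)[:,:,::-1])
P=cam("top")
for n,uv,z in [("nut",(352,219),.07),("TL",(293,184),.018),("TR",(409,184),.018),("BL",(293,241),.018),("BR",(409,240),.018)]: print(n,ray(P,uv,z))
E
```

```text
nut [ 0.45942508 -0.20625014  0.07      ]
TL [ 0.57164234 -0.01417393  0.018     ]
TR [ 0.57851791 -0.39740861  0.018     ]
BL [ 0.38426596 -0.01839276  0.018     ]
BR [ 0.39440598 -0.398075    0.018     ]
```

View pics/c0.png

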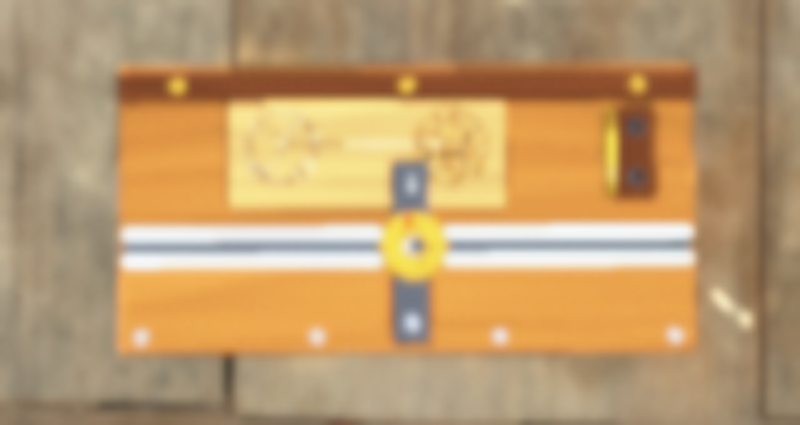

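move_arm:
  increments:
    - [[0, 0.3, -0.2, 0, 0, 0, -0.08], [0, 0.6, -0.4, 0, 0, 0, -0.16], [0, 0.9, -0.6, 0, 0, 0, -0.24], [0, 1, -0.67, 0, 0, 0, -0.32], [0, 1, -0.67, 0, 0, 0, -0.4], [0, 1, -0.67, 0, 0, 0, -0.47], [0, 1, -0.67, 0, 0, 0, -0.53], [0, 1, -0.67, 0, 0, 0, -0.6]]

```text
time: 0.77
tool_pos: [0.2604, -0.4186, 0.4041]
ee_rot: [-3.141, -0.001, 1.3]
wrist_force: [0.4, 0.3, -0.7]
width: 0.0441
```

move_arm:
  increments:
    - [[0, 0.25, 0.25, 0, 0, 0, -0.08], [0, 0.5, 0.5, 0, 0, 0, -0.16], [0, 0.75, 0.75, 0, 0, 0, -0.18], [0, 1, 1, 0, 0, 0, -0.18], [0, 1, 1, 0, 0, 0, -0.18]]

```text
time: 1.18
tool_pos: [0.3875, -0.3472, 0.4039]
ee_rot: [3.14, -0.003, 1.584]
wrist_force: [0.1, 0.2, 0.3]
width: 0.0105
```

```bash
python3 - <<'E'
from h import *
o=robot.get_obs(); print(o["tool_pos"],o["ee_rot"],o["width"],o["wrist_force"],o["joint_positions"])
P=cam("wrist"); im,d=robot.snapshot("wrist"); cv2.imwrite("pics/w1.png",im[:,:,::-1])
print(P, -P[1].T@P[2])
np.savez("pics/w1.npz",im=im,d=d,K=P[0],R=P[1],t=P[2])
E
```

```text
[ 0.3875449  -0.34717623  0.40385799] [ 3.13978955e+00 -2.88053298e-03  1.58355591e+00] 0.010492161043891309 [0.11014061 0.1924189  0.25752779] [-0.84045853  0.02131925  1.44141029  0.00327202  1.67984708 -0.852861  ]
(array([[275.43560728,   0.        , 320.28557834],
       [  0.        , 275.43560728, 199.17384753],
       [  0.        ,   0.        ,   1.        ]]), array([[ 0.99990182,  0.01376407,  0.00262637],
       [ 0.01253006, -0.96218058,  0.27212411],
       [ 0.00627258, -0.27206448, -0.96225858]]), array([-0.38345933, -0.36626156,  0.29368015])) [ 0.38616883 -0.26723186  0.38327195]
```

View pics/w1.png

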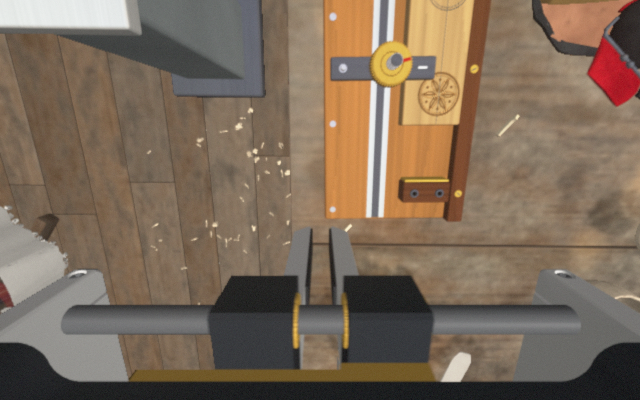

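```bash
python3 - <<'E'
from h import *
im=np.load("pics/w1.npz")["im"]
c=im[0:150,320:480]; cv2.imwrite("pics/c1.png",cv2.resize(c,None,fx=5,fy=4,interpolation=cv2.INTER_CUBIC)[:,:,::-1])
c=im[150:230,320:480]; cv2.imwrite("pics/c2.png",cv2.resize(c,None,fx=5,fy=5,interpolation=cv2.INTER_CUBIC)[:,:,::-1])
E
```

```text
(no output)
```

View pics/c1.png

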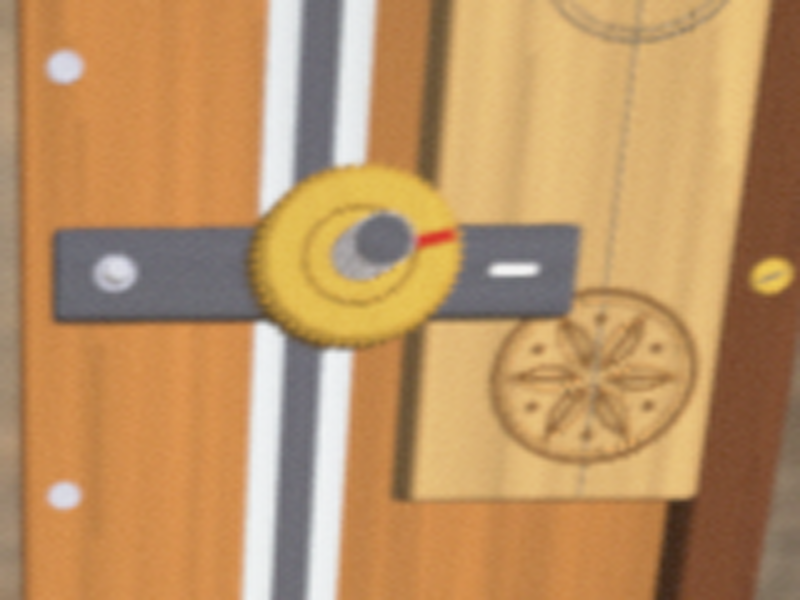

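View pics/c2.png

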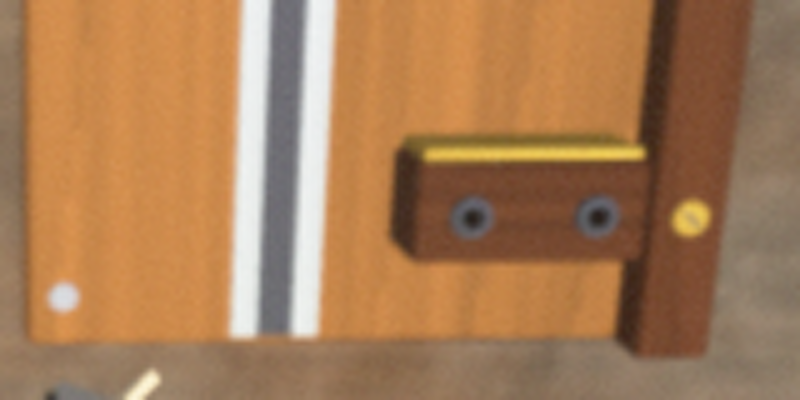

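move_arm:
  increments:
    - [[0, 0.2, 0.1, 0, 0, 0, 0], [0, 0.4, 0.3, 0, 0, 0, 0], [0, 0.6, 0.5, 0, 0, 0, 0], [0, 0.8, 0.6, 0, 0, 0, 0], [0, 0.8, 0.6, 0, 0, 0, 0], [0, 0.8, 0.6, 0, 0, 0, 0]]

```text
time: 1.73
tool_pos: [0.443, -0.2697, 0.4044]
ee_rot: [-3.14, 0.001, 1.578]
wrist_force: [0.2, -0.5, 0.3]
width: 0.0006
```

```bash
python3 - <<'E'
from h import *
o=robot.get_obs(); print(o["tool_pos"],o["ee_rot"],o["width"],o["wrist_force"])
P=cam("wrist"); im,d=robot.snapshot("wrist"); cv2.imwrite("pics/w2.png",im[:,:,::-1])
np.savez("pics/w2.npz",im=im,d=d,K=P[0],R=P[1],t=P[2])
E
```

```text
[ 0.4429693  -0.26973656  0.40440185] [-3.14048186e+00  5.99713889e-04  1.57782340e+00] 0.0005879388494103155 [ 0.20596301 -0.51860905  0.27548955]
```

View pics/w2.png

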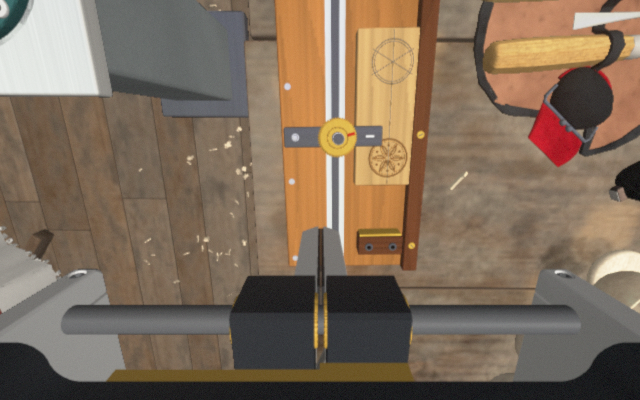

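```bash
python3 - <<'E'
from h import *
z=np.load("pics/w2.npz"); im=z["im"]
c=im[20:270,260:440]; cv2.imwrite("pics/c3.png",cv2.resize(c,None,fx=2.4,fy=2.4,interpolation=cv2.INTER_CUBIC)[:,:,::-1])
c=im[105:205,270:440]; cv2.imwrite("pics/c4.png",cv2.resize(c,None,fx=4.7,fy=5,interpolation=cv2.INTER_CUBIC)[:,:,::-1])
E
```

```text
(no output)
```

View pics/c4.png

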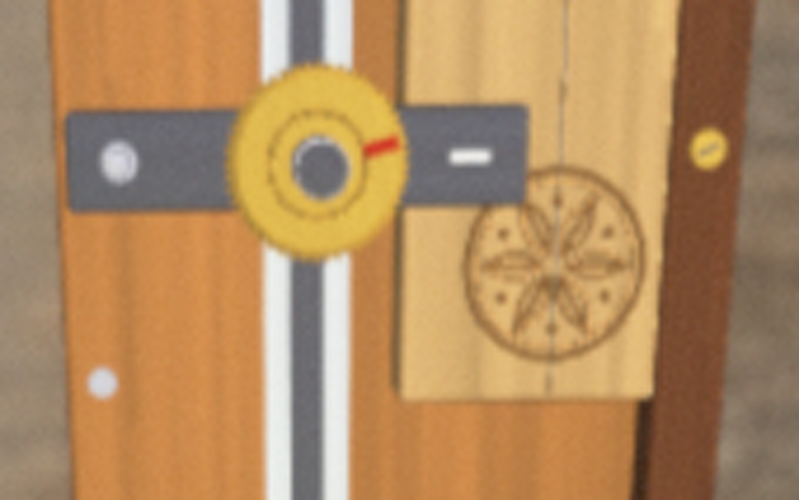

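View pics/c3.png

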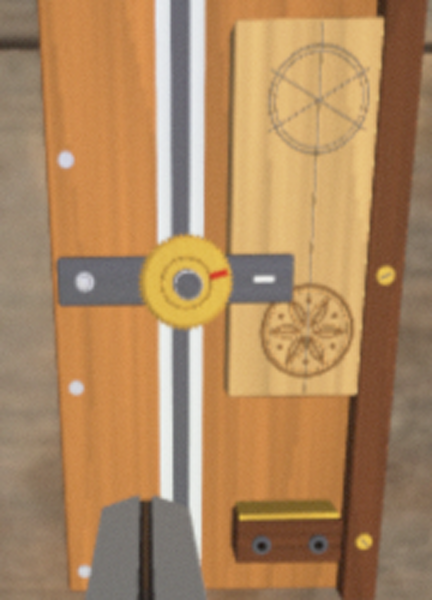

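```bash
python3 - <<'E'
from h import *
def ld(f): z=np.load(f); return z["K"],z["R"],z["t"]
P1,P2=ld("pics/w1.npz"),ld("pics/w2.npz")
h=lambda p,sx,sy,ox,oy:((p[0]+.5)/sx-.5+ox,(p[1]+.5)/sy-.5+oy)
a=lambda p:h(p,5,4,320,0); b=lambda p:h(p,4.7,5,270,105)
e=lambda p:h(p,5,5,320,150); f=lambda p:h(p,2.4,2.4,260,20)
for n,p,q in [("nut",(358,254),(316,163)),("stud",(386,238),(320,168)),("line",(514,269),(470,157)),("mark",(437,238),(382,148)),("pin",(114,272),(119,161)),("screw",(771,275),(708,149)),("FL",(413,499),(401,398)),("FR",(694,499),(652,398))]:
    print(n,*[np.round(x,4) for x in tri([P1,P2],[a(p),b(q)])])
print("stopL",*tri([P1,P2],[e((420,158)),f((237,520))]),"R",*tri([P1,P2],[e((645,155)),f((340,517))]))
for n,q,z in [("BL",f((237,20)),.038),("BR",f((383,18)),.038),("FL",b((401,398)),.038),("FR",b((652,398)),.038),("nut",b((316,163)),.0705),("line",b((470,157)),.048),("pin",b((119,161)),.054),("mark",b((382,148)),.0705),("scr1",b((708,149)),.034),("scr2",f((363,541)),.034),("pl1",f((66,159)),.018),("pl2",f((84,571)),.018)]: print(n,ray(P2,q,z)[:2].round(4))
E
```

```text
nut [ 0.4604 -0.2078  0.0679] 0.0001
stud [ 0.4604 -0.2079  0.0885] 0.0002
line [ 0.5006 -0.2073  0.047 ] 0.0002
mark [ 0.4758 -0.2043  0.0706] 0.0001
pin [ 0.4114 -0.209   0.0451] 0.0002
screw [ 0.5657 -0.2055  0.0329] 0.0003
FL [ 0.4876 -0.2695  0.0335] 0.0
FR [ 0.5568 -0.2687  0.0337] 0.0002
stopL [ 0.49399731 -0.33907594  0.04157365] 0.000335650915603225 R [ 0.55251524 -0.33818659  0.03836014] 0.00029844780139620664
BL [ 0.4834 -0.0913]
BR [ 0.5507 -0.09  ]
FL [ 0.487  -0.2685]
FR [ 0.5556 -0.2679]
nut [ 0.4604 -0.2078]
line [ 0.5007 -0.2074]
pin [ 0.4124 -0.2087]
mark [ 0.4759 -0.2044]
scr1 [ 0.5656 -0.2057]
scr2 [ 0.5689 -0.3552]
pl1 [ 0.4007 -0.1494]
pl2 [ 0.4058 -0.3842]
```

move_arm:
  increments:
    - [[0, 0.05, 0.02, 0.3, 0, 0, 0], [0, 0.1, 0.05, 0.6, 0, 0, 0], [0, 0.1, 0.09, 0.9, 0, 0, -0.008], [0, 0.1, 0.09, 1, 0, 0, -0.008], [0, 0.1, 0.09, 1, 0, 0, -0.008]]

```text
time: 2.2
tool_pos: [0.4507, -0.2602, 0.3011]
ee_rot: [-3.135, -0.004, 1.587]
wrist_force: [-0.2, 0.6, 0.1]
width: 0.0006
```

move_arm:
  increments:
    - [[0, 0.06, 0, 0.2, 0, 0, 0], [0, 0.12, 0, 0.4, 0, 0, 0], [0, 0.12, 0, 0.4, 0, 0, 0], [0, 0.12, 0, 0.4, 0, 0, 0]]

```text
time: 2.53
tool_pos: [0.4518, -0.2484, 0.2657]
ee_rot: [3.142, 0.001, 1.589]
wrist_force: [-0.1, -0.3, 0.5]
width: 0.0002
```

```bash
python3 - <<'E'
from h import *
o=robot.get_obs(); print(o["tool_pos"],o["ee_rot"],o["width"],o["wrist_force"],o["wrist_torque"])
P=cam("wrist"); im,d=robot.snapshot("wrist"); cv2.imwrite("pics/w3.png",im[:,:,::-1])
np.savez("pics/w3.npz",im=im,d=d,K=P[0],R=P[1],t=P[2])
print(proj(P,[.4604,-.2078,.0705]))
E
```

```text
[ 0.45182183 -0.24837197  0.26570203] [3.14151574e+00 6.90868213e-04 1.58876631e+00] 0.00017205503907148732 [-0.11645014 -0.26511337  0.45287733] [ 0.01574919 -0.10720158 -0.07543523]
[334.95561005 183.64328463]
```

View pics/w3.png

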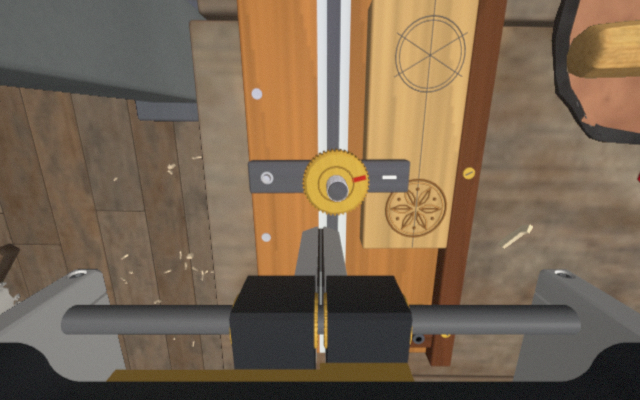

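move_arm:
  increments:
    - [[0, 0.04, 0, 0.03, 0, 0, 0], [0, 0.08, 0, 0.03, 0, 0, 0], [0, 0.1, 0, 0.03, 0, 0, 0], [0, 0.11, 0, 0.03, 0, 0, 0], [0, 0.11, 0, 0.03, 0, 0, 0]]

```text
time: 3.0
tool_pos: [0.4521, -0.2377, 0.2631]
ee_rot: [3.14, 0.006, 1.59]
wrist_force: [-0.7, -5.6, 1.3]
width: 0.0008
```

move_arm:
  increments:
    - [[0, 0.01, 0, 0, 0, 0, 0], [0, 0.01, 0, 0, 0, 0, 0], [0, 0.01, 0, 0, 0, 0, 0]]

```text
time: 3.25
tool_pos: [0.4521, -0.2373, 0.2632]
ee_rot: [3.14, 0.007, 1.589]
wrist_force: [-0.4, -6.4, 0.1]
width: 0.0004
```

```bash
cat > orb.py <<'E'
import sys,numpy as np
from math import *
# finger centre rel nut (fixture axes, mm), s = rim arc length in mm, s=0: south, centre x=-9
A,B,Rn=8.0,12.5,22.0
def path(s,p):
    R=Rn-p; s=s+3.5  # s'=0 at x=-12.5
    q=pi/2*Rn; segs=[('S',2*B),('c',q),('E',2*A),('c',q),('N',2*B),('c',q),('W',2*A),('c',q)]
    s%=sum(l for _,l in segs); k=0
    while s>segs[k][1]: s-=segs[k][1];k+=1
    f=s/Rn
    return {0:lambda:(-B+s,-A-R),1:lambda:(B+R*cos(f-pi/2),-A+R*sin(f-pi/2)),2:lambda:(B+R,-A+s),
     3:lambda:(B+R*cos(f),A+R*sin(f)),4:lambda:(B-s,A+R),5:lambda:(-B+R*cos(f+pi/2),A+R*sin(f+pi/2)),
     6:lambda:(-B-R,A-s),7:lambda:(-B+R*cos(f+pi),-A+R*sin(f+pi))}[k]()
def rows(cur,s0,ds,n,p0,p1,nut=(460.4,-207.8),yaw=1.589):
    c,s_=cos(yaw),sin(yaw); fy=yaw-pi/2
    for i in range(1,n+1):
        x,y=path(s0+ds*i,p0+(p1-p0)*i/n)
        wx=nut[0]+x*cos(fy)-y*sin(fy)-cur[0]; wy=nut[1]+x*sin(fy)+y*cos(fy)-cur[1]
        tx=round((wx*c+wy*s_)/100/.005)*.005; ty=round((wx*s_-wy*c)/100/.005)*.005
        print(f"[0, {tx:.3f}, {ty:.3f}, 0, 0, 0, 0]",end=", ")
    print("\nend cmd",cur[0]+100*(tx*c+ty*s_),cur[1]+100*(tx*s_-ty*c),"s",s0+ds*n)
if __name__=="__main__":
    a=[float(v) for v in sys.argv[1:]]
    rows(a[0:2],a[2],a[3],int(a[4]),a[5],a[6])
E
python3 orb.py 451.6 -236.4 0 5 8 1.4 1.8
```

```text
[0, 0.000, 0.055, 0, 0, 0, 0], [0, 0.000, 0.105, 0, 0, 0, 0], [0, 0.000, 0.155, 0, 0, 0, 0], [0, 0.000, 0.205, 0, 0, 0, 0], [0, 0.005, 0.250, 0, 0, 0, 0], [0, 0.015, 0.295, 0, 0, 0, 0], [0, 0.040, 0.335, 0, 0, 0, 0], [0, 0.070, 0.370, 0, 0, 0, 0], 
end cmd 488.46645108053673 -228.72766106546433 s 40.0
```

move_arm:
  increments:
    - [[0, 0, 0.055, 0, 0, 0, 0], [0, 0, 0.105, 0, 0, 0, 0], [0, 0, 0.155, 0, 0, 0, 0], [0, 0, 0.205, 0, 0, 0, 0], [0, 0.005, 0.25, 0, 0, 0, 0], [0, 0.015, 0.295, 0, 0, 0, 0], [0, 0.04, 0.335, 0, 0, 0, 0], [0, 0.07, 0.37, 0, 0, 0, 0]]

```text
time: 3.92
tool_pos: [0.4892, -0.2279, 0.2622]
ee_rot: [3.14, 0.001, 1.589]
wrist_force: [1.3, -2.3, 0.9]
width: 0.0006
```

```bash
python3 - <<'E'
from h import *
o=robot.get_obs(); print(o["tool_pos"],o["ee_rot"],o["width"],o["wrist_force"],o["wrist_torque"])
P=cam("wrist"); im,d=robot.snapshot("wrist"); c=im[100:330,220:450]; cv2.imwrite("pics/w4.png",cv2.resize(c,None,fx=2.5,fy=2.5,interpolation=cv2.INTER_CUBIC)[:,:,::-1])
np.savez("pics/w4.npz",im=im,d=d,K=P[0],R=P[1],t=P[2])
print(proj(P,[.4604,-.2078,.0705]))
E
```

```text
[ 0.48921172 -0.22787756  0.26215563] [3.14040171e+00 5.28063083e-04 1.58944537e+00] 0.0005938935893114885 [ 1.2894668  -2.29724396  0.88072718] [-0.52695727 -0.12741412  0.00516051]
[276.81176249 214.37848879]
```

View pics/w4.png

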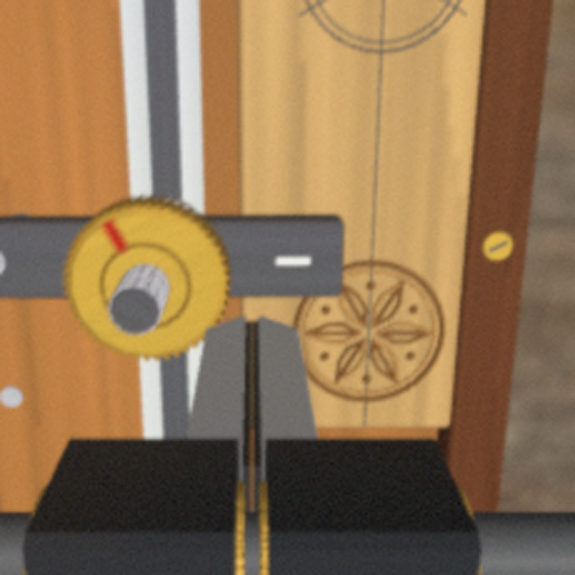

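```bash
python3 orb.py 488.47 -228.73 40 5 8 2.6 2.6;python3 orb.py 488.47 -228.73 80 5 8 2.6 2.6
```

```text
[0, 0.040, 0.020, 0, 0, 0, 0], [0, 0.080, 0.035, 0, 0, 0, 0], [0, 0.125, 0.040, 0, 0, 0, 0], [0, 0.175, 0.040, 0, 0, 0, 0], [0, 0.225, 0.040, 0, 0, 0, 0], [0, 0.275, 0.040, 0, 0, 0, 0], [0, 0.320, 0.040, 0, 0, 0, 0], [0, 0.365, 0.030, 0, 0, 0, 0], 
end cmd 490.8051055765526 -192.1814393998019 s 80.0
[0, 0.400, 0.010, 0, 0, 0, 0], [0, 0.435, -0.020, 0, 0, 0, 0], [0, 0.460, -0.055, 0, 0, 0, 0], [0, 0.480, -0.095, 0, 0, 0, 0], [0, 0.490, -0.140, 0, 0, 0, 0], [0, 0.490, -0.185, 0, 0, 0, 0], [0, 0.490, -0.235, 0, 0, 0, 0], [0, 0.490, -0.285, 0, 0, 0, 0], 
end cmd 459.0827912203421 -180.25689446568543 s 120.0
```

move_arm:
  increments:
    - [[0, 0.04, 0.02, 0, 0, 0, 0], [0, 0.08, 0.035, 0, 0, 0, 0], [0, 0.125, 0.04, 0, 0, 0, 0], [0, 0.175, 0.04, 0, 0, 0, 0], [0, 0.225, 0.04, 0, 0, 0, 0], [0, 0.275, 0.04, 0, 0, 0, 0], [0, 0.32, 0.04, 0, 0, 0, 0], [0, 0.365, 0.03, 0, 0, 0, 0]]

```text
time: 4.63
tool_pos: [0.491, -0.1907, 0.2621]
ee_rot: [3.141, -0.0, 1.59]
wrist_force: [2.5, -0.4, 4.5]
width: 0.0004
```

```bash
python3 - <<'E'
from h import *
o=robot.get_obs(); print(o["tool_pos"],o["ee_rot"],o["width"],o["wrist_force"],o["wrist_torque"])
P=cam("wrist"); im,d=robot.snapshot("wrist"); c=im[130:360,180:410]; cv2.imwrite("pics/w5.png",cv2.resize(c,None,fx=2.5,fy=2.5,interpolation=cv2.INTER_CUBIC)[:,:,::-1])
print(proj(P,[.4604,-.2078,.0705]))
E
python3 orb.py 490.8 -192.18 80 5 8 2.6 2.6
```

```text
[ 0.49104806 -0.19066692  0.26213208] [ 3.14099401e+00 -2.62934517e-04  1.58994336e+00] 0.0003736837899971811 [ 2.47720621 -0.36081433  4.45488025] [-0.18903923 -0.60004836  0.00125795]
[275.63417004 265.34443218]
[0, 0.035, -0.020, 0, 0, 0, 0], [0, 0.070, -0.050, 0, 0, 0, 0], [0, 0.095, -0.085, 0, 0, 0, 0], [0, 0.115, -0.125, 0, 0, 0, 0], [0, 0.125, -0.170, 0, 0, 0, 0], [0, 0.125, -0.215, 0, 0, 0, 0], [0, 0.125, -0.265, 0, 0, 0, 0], [0, 0.125, -0.315, 0, 0, 0, 0], 
end cmd 459.07768564378955 -180.25545506588355 s 120.0
```

View pics/w5.png

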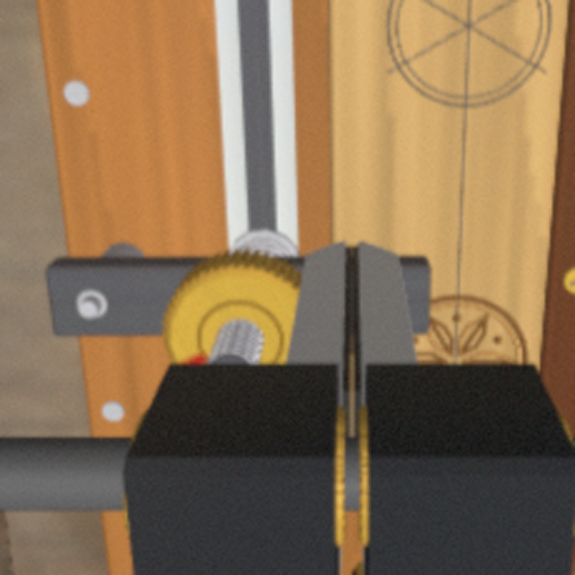

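move_arm:
  increments:
    - [[0, 0.035, -0.02, 0, 0, 0, 0], [0, 0.07, -0.05, 0, 0, 0, 0], [0, 0.095, -0.085, 0, 0, 0, 0], [0, 0.115, -0.13, 0, 0, 0, 0], [0, 0.12, -0.17, 0, 0, 0, 0], [0, 0.12, -0.215, 0, 0, 0, 0], [0, 0.12, -0.265, 0, 0, 0, 0], [0, 0.12, -0.315, 0, 0, 0, 0]]

```text
time: 5.35
tool_pos: [0.4585, -0.1779, 0.2615]
ee_rot: [-3.14, -0.007, 1.59]
wrist_force: [1.9, 7.1, 7.8]
width: 0.0005
```

```bash
python3 orb.py 459.1 -180.75 120 5 8 3 3
python3 - <<'E'
from h import *
P=cam("side"); im,d=robot.snapshot("side"); u,v=proj(P,[.4604,-.2078,.0705]).astype(int);print(u,v)
c=im[v-40:v+40,u-60:u+60]; cv2.imwrite("pics/s5.png",cv2.resize(c,None,fx=6,fy=6,interpolation=cv2.INTER_CUBIC)[:,:,::-1])
E
```

```text
[0, 0.000, -0.050, 0, 0, 0, 0], [0, 0.000, -0.100, 0, 0, 0, 0], [0, -0.005, -0.145, 0, 0, 0, 0], [0, -0.015, -0.190, 0, 0, 0, 0], [0, -0.035, -0.225, 0, 0, 0, 0], [0, -0.065, -0.260, 0, 0, 0, 0], [0, -0.100, -0.285, 0, 0, 0, 0], [0, -0.140, -0.300, 0, 0, 0, 0], 
end cmd 429.3598078184405 -195.29376048358563 s 160.0
318 233
```

View pics/s5.png

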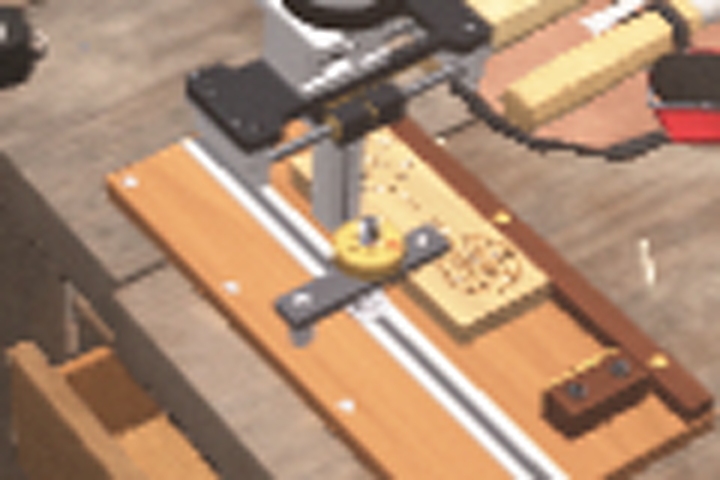

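move_arm:
  increments:
    - [[0, 0, -0.05, 0, 0, 0, 0], [0, 0, -0.1, 0, 0, 0, 0], [0, -0.005, -0.145, 0, 0, 0, 0], [0, -0.015, -0.19, 0, 0, 0, 0], [0, -0.035, -0.225, 0, 0, 0, 0], [0, -0.065, -0.26, 0, 0, 0, 0], [0, -0.1, -0.285, 0, 0, 0, 0], [0, -0.14, -0.3, 0, 0, 0, 0]]

```text
time: 6.07
tool_pos: [0.4283, -0.1946, 0.2604]
ee_rot: [-3.137, -0.002, 1.589]
wrist_force: [-2.6, 3.4, -1.2]
width: 0.0007
```

```bash
python3 orb.py 429.4 -195.3 160 5 8 3 3
python3 - <<'E'
from h import *
P=cam("side"); im,d=robot.snapshot("side"); u,v=318,233
c=im[v-40:v+40,u-60:u+60]; cv2.imwrite("pics/s6.png",cv2.resize(c,None,fx=6,fy=6,interpolation=cv2.INTER_CUBIC)[:,:,::-1])
E
```

```text
[0, -0.040, -0.005, 0, 0, 0, 0], [0, -0.090, -0.005, 0, 0, 0, 0], [0, -0.140, -0.005, 0, 0, 0, 0], [0, -0.190, -0.005, 0, 0, 0, 0], [0, -0.235, -0.005, 0, 0, 0, 0], [0, -0.275, 0.005, 0, 0, 0, 0], [0, -0.315, 0.025, 0, 0, 0, 0], [0, -0.350, 0.050, 0, 0, 0, 0], 
end cmd 435.03626496339933 -230.20318778080818 s 200.0
```

View pics/s6.png

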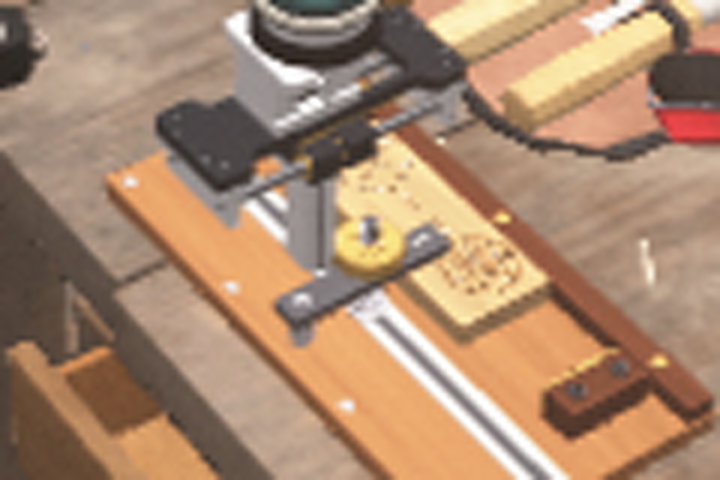

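move_arm:
  increments:
    - [[0, -0.04, 0, -0.01, 0, 0, 0], [0, -0.09, 0.002, -0.01, 0, 0, 0], [0, -0.14, 0.002, -0.01, 0, 0, 0], [0, -0.19, 0.002, -0.01, 0, 0, 0], [0, -0.235, 0.002, -0.01, 0, 0, 0], [0, -0.275, 0.01, -0.01, 0, 0, 0], [0, -0.31, 0.03, -0.01, 0, 0, 0], [0, -0.345, 0.055, -0.01, 0, 0, 0]]

```text
time: 6.78
tool_pos: [0.4343, -0.2303, 0.2616]
ee_rot: [-3.135, 0.002, 1.589]
wrist_force: [-4.3, -2.6, -1.3]
width: 0.0006
```

```bash
python3 orb.py 435.5 -229.7 200 5 8 3 2
python3 - <<'E'
from h import *
P=cam("wrist"); im,d=robot.snapshot("wrist"); 
u,v=proj(P,[.4604,-.2078,.074]).astype(int); print(u,v)
c=im[v-50:v+50,u-50:u+50]; cv2.imwrite("pics/w7.png",cv2.resize(c,None,fx=5,fy=5,interpolation=cv2.INTER_CUBIC)[:,:,::-1])
E
```

```text
[0, -0.030, 0.030, 0, 0, 0, 0], [0, -0.050, 0.070, 0, 0, 0, 0], [0, -0.060, 0.115, 0, 0, 0, 0], [0, -0.060, 0.160, 0, 0, 0, 0], [0, -0.060, 0.210, 0, 0, 0, 0], [0, -0.065, 0.260, 0, 0, 0, 0], [0, -0.065, 0.310, 0, 0, 0, 0], [0, -0.065, 0.360, 0, 0, 0, 0], 
end cmd 471.6123527788218 -235.5436270224853 s 240.0
363 213
```

View pics/w7.png

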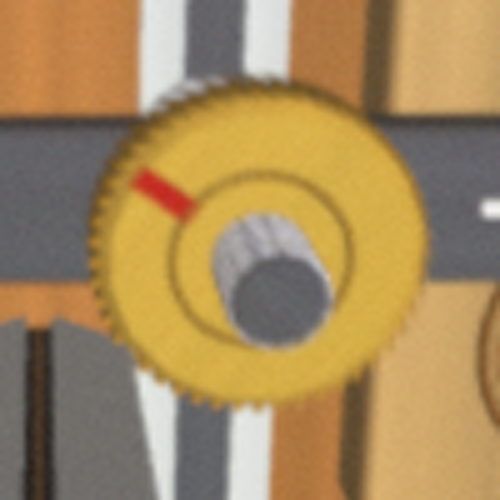

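move_arm:
  increments:
    - [[0, -0.03, 0.03, 0, 0, 0, 0], [0, -0.05, 0.07, 0, 0, 0, 0], [0, -0.06, 0.115, 0, 0, 0, 0], [0, -0.06, 0.16, 0, 0, 0, 0], [0, -0.06, 0.21, 0, 0, 0, 0], [0, -0.06, 0.26, 0, 0, 0, 0], [0, -0.06, 0.31, 0, 0, 0, 0], [0, -0.06, 0.36, 0, 0, 0, 0]]

```text
time: 7.5
tool_pos: [0.472, -0.2371, 0.2628]
ee_rot: [-3.142, 0.008, 1.589]
wrist_force: [-2.0, -6.5, -2.3]
width: 0.0004
```

```bash
python3 orb.py 471.6 -235.0 240 5 8 2.2 3
python3 - <<'E'
from h import *
P=cam("wrist"); im,d=robot.snapshot("wrist"); 
u,v=proj(P,[.4604,-.2078,.075]).astype(int); print(u,v)
c=im[v-50:v+50,u-50:u+50]; cv2.imwrite("pics/w8.png",cv2.resize(c,None,fx=5,fy=5,interpolation=cv2.INTER_CUBIC)[:,:,::-1])
E
```

```text
[0, 0.000, 0.045, 0, 0, 0, 0], [0, 0.010, 0.090, 0, 0, 0, 0], [0, 0.035, 0.130, 0, 0, 0, 0], [0, 0.065, 0.160, 0, 0, 0, 0], [0, 0.100, 0.185, 0, 0, 0, 0], [0, 0.140, 0.200, 0, 0, 0, 0], [0, 0.185, 0.210, 0, 0, 0, 0], [0, 0.230, 0.210, 0, 0, 0, 0], 
end cmd 492.17785931144596 -211.62155466763588 s 280.0
303 201
```

View pics/w8.png

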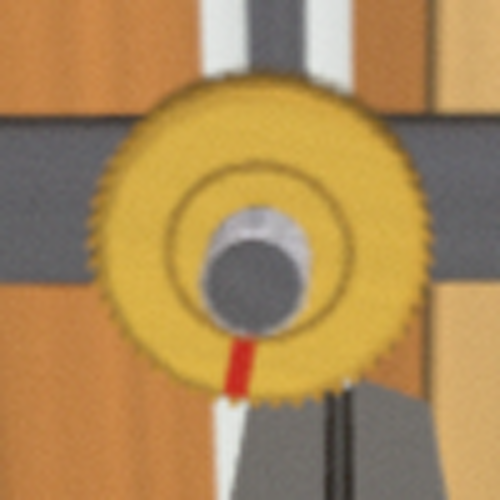

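move_arm:
  increments:
    - [[0, 0.002, 0.045, 0, 0, 0, 0], [0, 0.012, 0.09, 0, 0, 0, 0], [0, 0.035, 0.125, 0, 0, 0, 0], [0, 0.065, 0.155, 0, 0, 0, 0], [0, 0.1, 0.18, 0, 0, 0, 0], [0, 0.14, 0.195, 0, 0, 0, 0], [0, 0.185, 0.205, 0, 0, 0, 0], [0, 0.23, 0.205, 0, 0, 0, 0]]

```text
time: 8.22
tool_pos: [0.4936, -0.2113, 0.2639]
ee_rot: [3.135, 0.003, 1.589]
wrist_force: [4.5, -1.8, -1.3]
width: 0.0006
```

```bash
python3 - <<'E'
from h import *
P=cam("wrist"); im,d=robot.snapshot("wrist"); 
u,v=proj(P,[.4604,-.2078,.0765]).astype(int); print(u,v)
c=im[v-50:v+50,u-50:u+50]; cv2.imwrite("pics/w9.png",cv2.resize(c,None,fx=5,fy=5,interpolation=cv2.INTER_CUBIC)[:,:,::-1])
E
```

```text
268 239
```

View pics/w9.png

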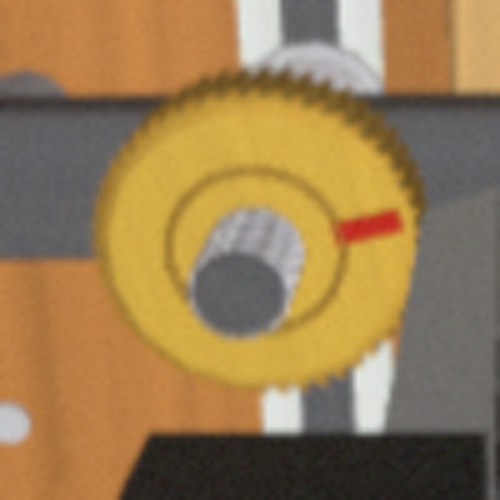

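move_arm:
  increments:
    - [[0, 0, 0.1, 0, 0, 0, 0], [0, 0, 0.24, 0, 0, 0, 0], [0, 0.1, 0.26, -0.1, 0, 0, 0], [0, 0.4, 0.26, -0.2, 0, 0, 0], [0, 0.7, 0.26, -0.2, 0, 0, 0], [0, 1, 0.26, -0.2, 0, 0, 0], [0, 1, 0.26, -0.2, 0, 0, 0]]

```text
time: 8.85
tool_pos: [0.5158, -0.1059, 0.2835]
ee_rot: [-3.142, -0.003, 1.594]
wrist_force: [-0.5, -0.0, 0.1]
width: 0.0008
```

move_arm:
  increments:
    - [[0, 0.3, 0, 0, 0, 0, 0], [0, 0.5, 0, 0, 0, 0, 0], [0, 0.5, 0, 0, 0, 0, 0], [0, 0.5, 0, 0, 0, 0, 0]]

```text
time: 9.18
tool_pos: [0.515, -0.0598, 0.2831]
ee_rot: [3.142, 0.001, 1.592]
wrist_force: [-0.4, -0.1, 0.8]
width: 0.0007
```

```bash
python3 - <<'E'
from h import *
o=robot.get_obs(); print(o["tool_pos"],o["ee_rot"],o["wrist_force"])
for n in ["wrist","top"]:
    P=cam(n); im,d=robot.snapshot(n); cv2.imwrite(f"pics/{n}10.png",im[:,:,::-1])
    if n=="top": cv2.imwrite("pics/top10.png",cv2.resize(im[170:255,270:430],None,fx=5,fy=5,interpolation=cv2.INTER_CUBIC)[:,:,::-1])
E
```

```text
[ 0.5150444  -0.05981586  0.28311715] [3.14159237e+00 7.10000978e-04 1.59161966e+00] [-0.42620098 -0.08746954  0.79384647]
```

View pics/wrist10.png

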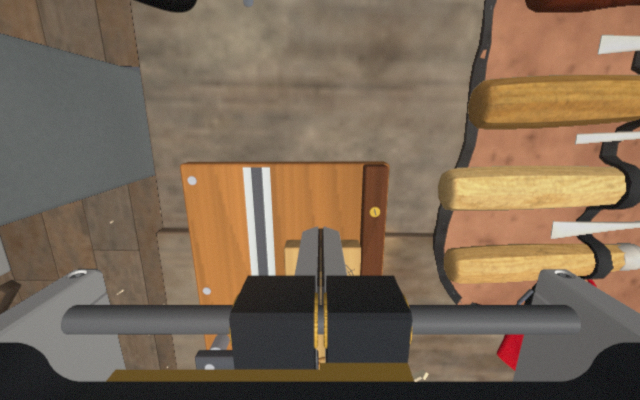

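View pics/top10.png

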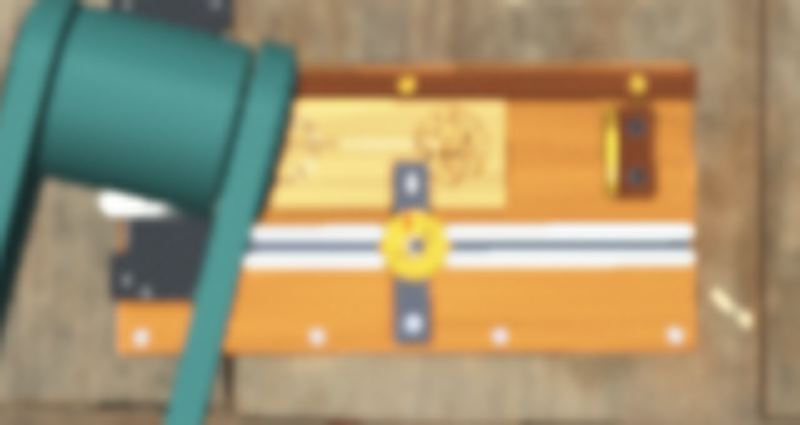

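move_arm:
  increments:
    - [[0, 0, 0.02, 0.25, 0, 0, 0], [0, 0, 0.02, 0.45, 0, 0, 0], [0, 0, 0.02, 0.58, 0, 0, 0], [0, 0, 0.02, 0.58, 0, 0, 0], [0, -0.1, 0.02, 0.58, 0, 0, 0], [0, -0.16, 0.02, 0.58, 0, 0, 0], [0, -0.2, 0.02, 0.58, 0, 0, 0], [0, -0.2, 0.02, 0.58, 0, 0, 0]]

```text
time: 9.95
tool_pos: [0.5179, -0.0819, 0.226]
ee_rot: [3.139, 0.001, 1.588]
wrist_force: [-0.3, 1.2, 0.7]
width: -0.0
```

```bash
python3 - <<'E'
from h import *
o=robot.get_obs(); print(o["tool_pos"],o["ee_rot"],o["wrist_force"])
im,d=robot.snapshot("side"); u,v=300,220
c=im[v-45:v+45,u-60:u+60]; cv2.imwrite("pics/s11.png",cv2.resize(c,None,fx=6,fy=6,interpolation=cv2.INTER_CUBIC)[:,:,::-1])
E
```

```text
[ 0.51788439 -0.08186379  0.22603903] [3.13913935e+00 1.10549016e-03 1.58778073e+00] [-0.32683454  1.16603988  0.72647047]
```

View pics/s11.png

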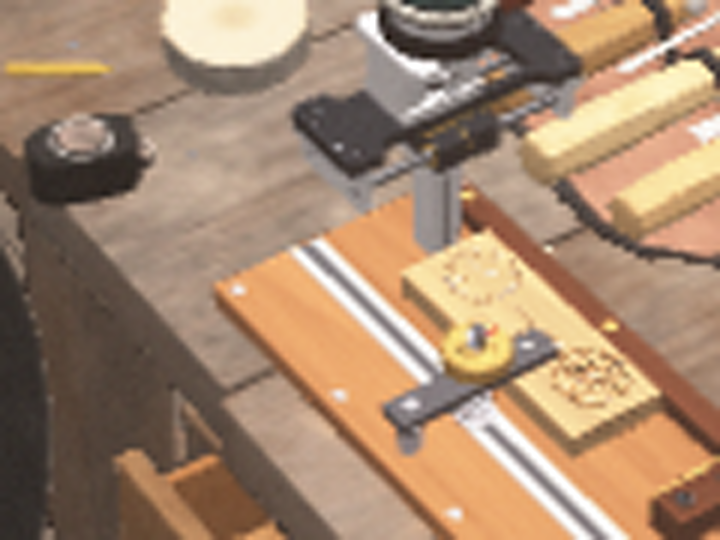

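move_arm:
  increments:
    - [[0, -0.08, 0, 0, 0, 0, 0], [0, -0.16, 0, 0, 0, 0, 0], [0, -0.24, 0, 0, 0, 0, 0], [0, -0.32, 0, 0, 0, 0, 0], [0, -0.4, 0, 0, 0, 0, 0], [0, -0.48, 0, 0, 0, 0, 0], [0, -0.56, 0, 0, 0, 0, 0], [0, -0.6, 0, 0, 0, 0, 0]]

```text
time: 10.67
tool_pos: [0.5185, -0.1416, 0.2246]
ee_rot: [-3.141, 0.0, 1.589]
wrist_force: [0.2, 3.3, 3.5]
width: 0.0006
```

```bash
python3 - <<'E'
from h import *
o=robot.get_obs(); print(o["tool_pos"],o["ee_rot"],o["wrist_force"])
im,d=robot.snapshot("side"); u,v=318,233
c=im[v-40:v+50,u-60:u+60]; cv2.imwrite("pics/s12.png",cv2.resize(c,None,fx=6,fy=6,interpolation=cv2.INTER_CUBIC)[:,:,::-1])
E
```

```text
[ 0.51849013 -0.14160923  0.2246265 ] [-3.14144708e+00  3.51393351e-04  1.58869542e+00] [0.19783622 3.25951504 3.52308266]
```

View pics/s12.png

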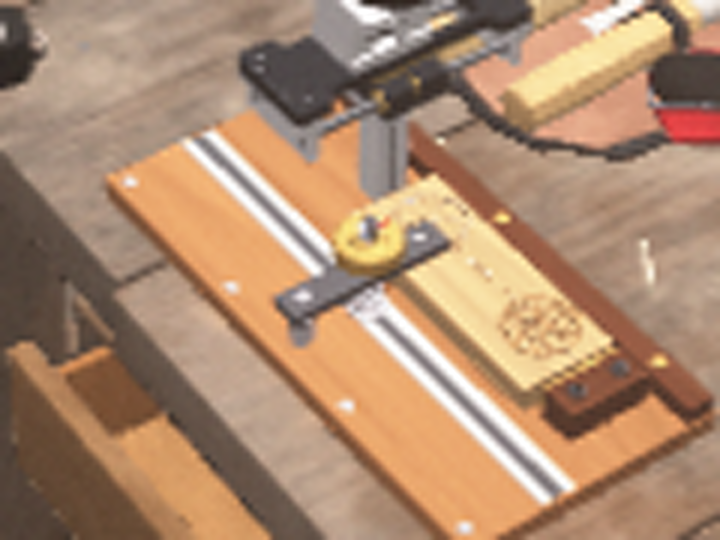

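Blank is following along the fence, about 1 cm short of the stop. Push on gently until the force rises.

move_arm:
  increments:
    - [[0, -0.03, 0, 0, 0, 0, 0], [0, -0.06, 0, 0, 0, 0, 0], [0, -0.08, 0, 0, 0, 0, 0], [0, -0.09, 0, 0, 0, 0, 0], [0, -0.1, 0, 0, 0, 0, 0], [0, -0.1, 0, 0, 0, 0, 0]]

```text
time: 11.22
tool_pos: [0.5186, -0.148, 0.2245]
ee_rot: [-3.141, -0.008, 1.59]
wrist_force: [-0.6, 10.6, 5.1]
width: 0.0006
```

move_arm:
  increments:
    - [[0, -0.01, 0, 0, 0, 0, 0], [0, -0.02, 0, 0, 0, 0, 0], [0, -0.02, 0, 0, 0, 0, 0], [0, -0.02, 0, 0, 0, 0, 0]]

```text
time: 11.55
tool_pos: [0.5187, -0.1487, 0.2245]
ee_rot: [-3.141, -0.011, 1.591]
wrist_force: [-1.1, 14.4, 6.4]
width: 0.0004
```

move_arm:
  increments:
    - [[0, 0.1, 0, 0, 0, 0, 0], [0, 0.3, 0, 0, 0, 0, 0], [0, 0.5, 0, 0, 0, 0, 0], [0, 0.5, 0, -0.4, 0, 0, 0], [0, 0.5, 0, -0.8, 0, 0, 0], [0, 0.5, 0, -1, 0, 0, 0], [0, 0.5, 0, -1, 0, 0, 0]]

```text
time: 12.13
tool_pos: [0.519, -0.103, 0.331]
ee_rot: [3.131, 0.006, 1.59]
wrist_force: [0.7, -0.9, 0.9]
width: 0.0003
```

move_arm:
  increments:
    - [[0, 0, -0.3, -0.3, 0, 0, 0], [0, 0, -0.6, -0.6, 0, 0, 0], [0, -0.4, -0.8, -0.8, 0, 0, 0], [0, -0.7, -0.8, -0.8, 0, 0, 0], [0, -1, -0.8, -0.8, 0, 0, 0], [0, -1, -0.8, -0.8, 0, 0, 0], [0, -1, -0.8, -0.8, 0, 0, 0]]

```text
time: 12.72
tool_pos: [0.4393, -0.2053, 0.403]
ee_rot: [-3.139, -0.001, 1.586]
wrist_force: [0.3, 0.1, -0.4]
width: 0.0006
```

move_arm:
  increments:
    - [[0, -0.3, 0, 0, 0, 0, 0], [0, -0.6, 0, 0, 0, 0, 0], [0, -0.9, 0, 0, 0, 0, 0], [0, -1, 0, 0, 0, 0, 0], [0, -1, 0, 0, 0, 0, 0]]

```text
time: 13.13
tool_pos: [0.4417, -0.3047, 0.403]
ee_rot: [-3.139, -0.002, 1.588]
wrist_force: [-0.4, -1.0, 1.0]
width: 0.0005
```

```bash
python3 - <<'E'
from h import *
o=robot.get_obs(); print(o["tool_pos"],o["ee_rot"],o["wrist_force"])
P=cam("wrist"); im,d=robot.snapshot("wrist"); cv2.imwrite("pics/w13.png",im[:,:,::-1])
np.savez("pics/w13.npz",im=im,K=P[0],R=P[1],t=P[2])
u,v=proj(P,[.51,-.26,.04]).astype(int); print(u,v)
u0,v0=max(u-80,0),max(v-60,0); print(u0,v0)
cv2.imwrite("pics/c13.png",cv2.resize(im[v0:v0+120,u0:u0+160],None,fx=5,fy=5,interpolation=cv2.INTER_CUBIC)[:,:,::-1])
im,d=robot.snapshot("top"); cv2.imwrite("pics/top13.png",im[:,:,::-1])
E
```

```text
[ 0.44171871 -0.30474675  0.40295347] [-3.13913174e+00 -1.55981611e-03  1.58791440e+00] [-0.40514858 -1.02136727  0.9728245 ]
377 151
297 91
```

View pics/w13.png

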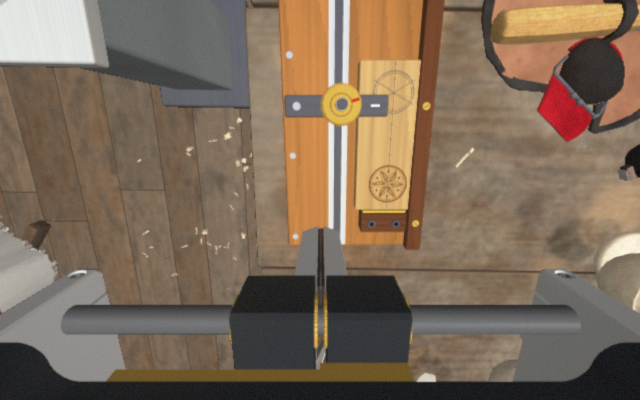

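View pics/c13.png

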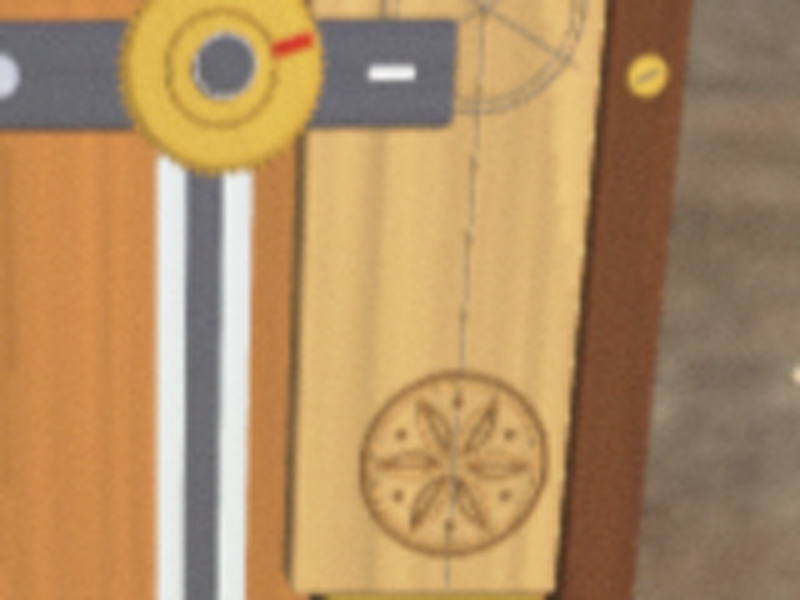

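View pics/top13.png

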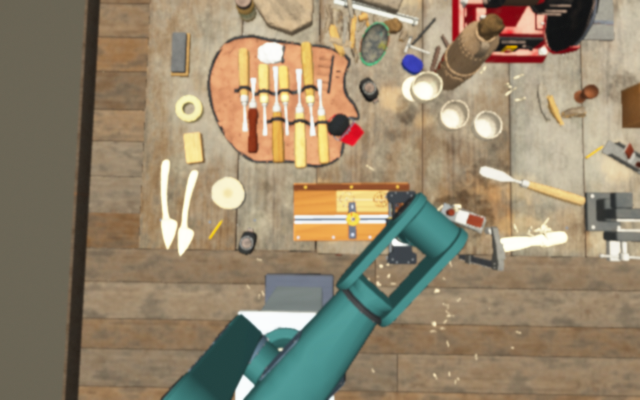

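```bash
python3 - <<'E'
from h import *
z=np.load("pics/w13.npz"); im=z["im"]; P=z["K"],z["R"],z["t"]
cv2.imwrite("pics/c14.png",cv2.resize(im[190:245,340:440],None,fx=8,fy=8,interpolation=cv2.INTER_CUBIC)[:,:,::-1])
h=lambda p:((p[0]+.5)/5-.5+297,(p[1]+.5)/5-.5+91)
nut=ray(P,h((222,66)),.0765); m=ray(P,h((293,45)),.0765); print("nut",nut,"mark",np.arctan2(*(m-nut)[[1,0]]))
yaw=.0215;N=np.array([.4604,-.2078])
def fx(p): 
    d=p[:2]-N; return d@[np.cos(yaw),np.sin(yaw)]-.025, d@[-np.sin(yaw),np.cos(yaw)]
for n,p,zz in [("FL",h((292,592)),.038),("FR",h((553,592)),.038),("R mid",h((590,270)),.038),("R up",h((606,20)),.038),("L mid",h((302,300)),.038)]+[("BL",(361,60),.038),("BR",(422,60),.038)]: print(n,np.round(fx(ray(P,p,zz)),4))
E
```

```text
nut [ 0.46085421 -0.2071725   0.0765    ] mark 0.2925451003938579
FL [-0.0012 -0.128 ]
FR [ 0.0672 -0.1282]
R mid [ 0.0694 -0.045 ]
R up [0.068  0.0127]
L mid [-0.0011 -0.0521]
BL [0.0001 0.0498]
BR [0.0693 0.0495]
```

View pics/c14.png

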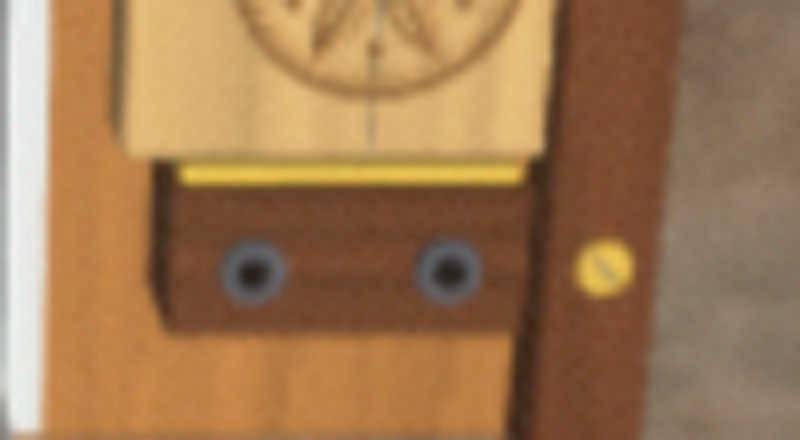

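```bash
python3 - <<'E'
from bench import robot
print(robot.close_job())
E
```

```text
the job is handed in; nothing more can be done
None
```

I handed the job in at about 13.2 s, with the nut at two turns and the blank against the stop. The hand-in reports no verdict, so this rests on my own checks.

**What I did:** I circled the closed fingertips once and a bit more around the knurled rim, pressing with roughly 3 to 7 N. The nut turned anticlockwise by two turns, and I tracked the red mark with the cameras as it went. I then pushed the blank's +y end along the fence until it stalled on the stop. The push force rose to about 14 N while the last 2 mm of commanded travel moved the tool less than 1 mm. After that I backed the arm clear of everything.

**Last checks:**
- **Nut:** the mark put it at about 12.84 rad, inside the 11.3 to 14.45 range.
- **Blank before the push:** it lay where it had started in the overhead view taken after the nut was turned.
- **Blank at the stop:** its end meets the brass edge with no gap visible.
- **Blank along the fence:** its centre is at x ≈ 34 mm in the fixture's frame and its angle to the fence about 0.01 rad. The camera points scatter by 1 to 2 mm, so both are approximate.
- **Blank flat on the bed:** I did not measure its final height. It was only pushed and looked flat in the images.
- **Bystanders:** in the last overhead picture the other things on the bench look unmoved, compared by eye only.

No check failed. One reading disagreed slightly: the last nut position was about 0.6 mm off my first measurement, which is within the calibration error.

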